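Load the shielded test box

ROBOT

A 6-joint arm with a two-finger parallel gripper is mounted at the origin on the work surface. World frame = base frame: x ahead of the robot, y to its left, z up, the work surface at z = 0. Lengths are in m, angles in rad, forces in N, time in s.
With the tool pointing down it reaches from about 0.35 to 0.85 m from the base axis. Payload 8.1 kg.
Tool frame: the origin (TCP) lies at the very end of the fingers, on their centre line; the grasp point (between the pads) lies 19 mm behind it; z points along the fingers, y is the line along which they close (so a half turn about z gives the same grasp; the last joint's range is limited). The gripper opens to 85 mm and grips with 20 to 120 N. Pads are 22 mm wide; open, the fingers measure 114 mm over their backs; the gripper's body (76 mm by 85 mm) begins 54 mm behind the grasp point. The pads swing forward as they close: fully open they stand 13 mm farther back than shut.
Start: joints at [1.211, 0.13, 1.488, -0, 1.523, -0.085], TCP at [0.163, 0.577, 0.231] pointing down, gripper open.
Joint ranges: [-2.96, 2.96], [-0.89, 2.26], [0.02, 2.5], [-1.34, 4.48], [0, 2.73], [-2.66, 2.66]. Speed limits (rad/s): [2.39, 2.39, 2.79, 3.14, 3.14, 3.14].

INTERFACE

Orientations are given as a unit quaternion [w, x, y, z].
In Python, from workcell import env gives the robot as it stands.
- The arm moves only by the shell command python3 -m creep 'ROWS' [OPENING]. ROWS is JSON, one flat list of numbers, 4 for each row, row after row: the shift along the tool's x, y, z in m, then the turn about the tool's z in degrees. A call has 1 to 8 rows; each row is the pose to reach, as a shift and turn from the pose commanded when the call began, along the tool's axes at that moment; what a row does not reach only later rows make up. A row lasts 1/12 s, in which the tool goes at most 41.7 mm and 7.16 degrees, less where a joint would pass 70% of its speed; a pose out of reach is approached as far as the arm can. A call with a gripper value outside its range is refused whole. OPENING is the opening, from 0 (shut) to 1 (fully open), set as the call begins (- or left out, the last holds). The fingers move at their own pace and stop on an object; the grip force is fixed at half the most. Time passes only in rows, so rows that repeat a pose let the fingers close. It gives the time, the measured TCP pose, the force, the opening and the grip force at its end, in the units of the state.
- env.sense(): the state, without advancing time (a new reading comes with each control period).
- env.snapshot(name): name is "scene" or "top" or "wrist"; returns (picture, depth): 400x640x3 uint8, red, green, blue; 400x640 float32, m along the optical axis (not along the pixel's ray), 0 where there is no reading.
- env.calibration(name): a dict with "fovy" (degrees; the focal length in pixels is half the picture's height over the tangent of half this angle, whatever the lens; pixels are square), "cx", "cy" (the principal point, pixels), "D" ([k1, k2, p1, p2, k3] as OpenCV has them; the pictures are not rectified), "pose" (4x4, takes a point from camera to world coordinates). Camera axes: x right, y down, z forward; pixel columns grow to the right and rows downward; lengths in m; the calibration is good to about 2 mm. A picture is of the moment at which its call begins: read the wrist's pose just before it. calibration takes no time and is no camera call; for the wrist camera it gives the pose at the moment of the call.
- env.sign_off(): hands the job in; it is judged then, once.
The state is a dict: "t": time; "joint_pos": joint angles; "qd": joint speeds; "joint_torque": joint torques, N m; "tool_pos": TCP position; "tcp_rot": TCP orientation; "ft_force": force on the tool from outside, world axes, zero at the start; "torque": the same for the moment, N m; "gripper_width": opening from 0.0 (shut) to 1.0 (fully open); "finger_force": force on a finger pad.
Only numpy, scipy, OpenCV 4.12 (cv2) and the standard library are available. Lean on these libraries where they do the work, as an engineer would, in place of code of your own. Each camera call takes 0.05 s, during which the arm holds its last target. There are 200 camera calls.

TASK

Raise the lid of the test box until its folding stay locks and holds it open by itself, then set the module down flat inside the box and let go. Then take the stay's knob, break the stay with it and ease the lid down by the knob until it is fully shut, and let go. Do not let the module or the lid drop, do not force the stay so that its clamped foot slips, and leave the other things alone.

Things in the scene. Friction and masses are not known exactly. Their poses are not given: they have to be found in the camera images.
- lid (a joint): angle of the test box's lid (rad): 0 shut, grows as it is raised; the stay lets it come up to somewhere between 1.15 and 1.55, different each time. The lid is 190 x 240 mm, 20 mm thick, about 0.5 to 0.9 kg, and falls if nothing holds it. A light spring snaps the stay past straight, into its lock, once the lid has been raised until the stay is pulled tight and is then let go; more pull only strains the foot. Locked, the lid rests 0.03 rad below tight.
- lid_hinge (a point): middle of the lid's hinge line, at the rear top edge of the box, 105 mm above the bench. Axes of the box: x from the front (robot side) to the hinge, y along the hinge, z up.
- lid_handle (a point): middle of the lid's handle: a round black bar 12 mm thick, along the box's y, 130 mm long (free for 100 mm between its posts), 40 mm out from the lid's front edge, 230 mm from the hinge line and, with the lid shut, 11 mm above it. Its axes turn with the lid.
- stay_knob (a point): grip point on the knob at the stay's middle, a round black bar 12 mm thick, along the box's y, out to the robot's right. The point is 60 mm outside the lid's edge, 23 mm from the bar's end. It circles at 80 mm about the foot: lid shut, forward (robot side) of the foot; locked, above and just behind it. A few N forward break the stay; then the lid's weight drives the knob forward and down.
- stay_foot (a point): the stay's lower pivot line, at the same box y as the knob's grip point (the pivot itself is in the stay, 52 mm further in). It is clamped in an upright slot on the box's right side, at a height that differs by up to 16 mm; about 70 N along the slot makes it slip. A pull of about 15 N on the handle beyond tight (lid about upright) does that.
- module_center (a point): centre of the loose grey module, 36 x 60 x 30 mm (its x, y, z), 80 to 170 g, standing on its 36 x 60 face on the bench; this point is 15 mm above its underside.
- box_floor (a point): point on the inner floor of the box, 60 mm above the bench, 45 mm below the rim, on the box's middle line, 130 mm in front of the hinge line. The inside is 174 x 224 mm; from this point the front wall is 52 mm, the rear wall 122 mm and the side walls 112 mm away; walls 8 mm thick. Axes as the box. The raised lid leans over the rear part.
- jar: closed jar 48 mm across, 60 mm high, origin under its centre; leave alone
- screwdriver: screwdriver lying along its x; leave alone
- case: empty black case, 90 x 160 x 22 mm, origin under its centre; leave alone
Not all that is in view belongs to the job. Of the things like the part that bears module_center, leave any that is blue or red; of the rest the larger one is meant.

How it is judged:
On the way, in this order (a step that is already met when the one before it is completed fails the run):
1. the lid is up, held by the locked stay alone: the robot touches neither lid nor stay (value of joint lid above 0.9 rad and contact force between each of the fingers, the arm and lid below 0.1 N and contact force between the fingers and stay_lower below 0.1 N), for 0.4 s.
2. the module lies flat on the floor of the box, let go, with the stay still locked (value of joint lid above 0.9 rad and x of module_center in the frame of box_floor between -0.06 and 0.13 m and y of module_center in the frame of box_floor between -0.112 and 0.112 m and z of module_center in the frame of box_floor between 0.01 and 0.021 m and angle between module_center's own z axis and vertical below 0.1 rad and contact force between the fingers and module below 0.1 N), for 0.2 s.
3. the stay is broken and the lid, half way down, is carried by the fingers on the stay knob (value of joint lid between 0.1 and 0.7 rad and contact force between the fingers and stay_lower above 0.5 N), for 0.1 s.
At the end, for the whole second after the job is handed in: The lid is shut (within 0.03 rad), the module lies flat and still on the floor inside the box, and the stay knob has been let go (value of joint lid below 0.03 rad and x of module_center in the frame of box_floor between -0.06 and 0.13 m and y of module_center in the frame of box_floor between -0.112 and 0.112 m and z of module_center in the frame of box_floor between 0.01 and 0.021 m and angle between module_center's own z axis and vertical below 0.1 rad and linear speed of module below 0.02 m/s and contact force between the fingers and stay_lower below 0.1 N); the robot touches nothing.
It fails at once if the lid falls (turns down faster than 2 rad/s) (velocity of joint lid below -2 rad/s).
It fails at once if the stay is forced: its clamped foot slips more than 1.5 mm (distance of stay_foot from where it was at the start of the episode above 0.0015 m).
It fails at once if the module is dropped (falls free faster than 0.6 m/s) (linear speed of module above 0.6 m/s and contact force between anything else and module below 0.05 N).
It fails at once if the jar, the screwdriver or the empty case is pushed more than 30 mm away (distance of any of jar, screwdriver, case from where it was at the start of the episode above 0.03 m).
It also fails if it takes over 72 s, if anything falls off the work surface, if the arm or the gripper's body presses on something with over 40 N, if the wrist force passes 120 N, or if a joint passes its speed limit or range.

## Working session

There is one attempt and no reset: what is moved stays moved. The work goes in short steps, Python scripts to look and compute and a shell command to move; the robot and the scene stay as the last step left them, time stands still between calls to the robot, and variables do not carry over. Pictures are saved under pics/ and viewed, at most 10 in all, crops included, and the job is handed in when it is done.

```bash
ls; mkdir -p pics; cat > h.py <<'E'
import numpy as np, cv2
from workcell import env
from scipy.spatial.transform import Rotation as R
def cal(n):
    c=env.calibration(n); f=200/np.tan(np.radians(c["fovy"])/2)
    return np.array([[f,0,c["cx"]],[0,f,c["cy"]],[0,0,1]]),np.array(c["D"],float),np.array(c["pose"])
def snap(n):
    c=cal(n); im,d=env.snapshot(n); return im,d,c
def cloud(d,c):
    K,D,P=c; v,u=np.mgrid[0:400,0:640]
    p=cv2.undistortPoints(np.stack([u,v],-1).reshape(-1,1,2).astype(np.float32),K,D).reshape(400,640,2)
    X=np.concatenate([p*d[...,None],d[...,None]],-1)
    return X@P[:3,:3].T+P[:3,3]
def ray(px,c,z):
    K,D,P=c; p=cv2.undistortPoints(np.array(px,np.float32).reshape(-1,1,2),K,D).reshape(-1,2)
    r=np.c_[p,np.ones(len(p))]@P[:3,:3].T; return P[:3,3]+r*((z-P[2,3])/r[:,2])[:,None]
def save(im,name): cv2.imwrite("pics/"+name,cv2.cvtColor(im,cv2.COLOR_RGB2BGR))
E
python3 - <<'E'
from h import *
for n in("scene","top"):
    im,d,c=snap(n); save(im,n+".png"); np.savez(n+".npz",im=im,d=d,X=cloud(d,c)); print(n,c[2].round(3),(d==0).mean())
s=env.sense();print({k:np.round(s[k],3) for k in s})
E
```

```text
pics
scene [[-0.673  0.619 -0.405  0.965]
 [ 0.739  0.565 -0.367  0.404]
 [ 0.002 -0.546 -0.838  1.015]
 [ 0.     0.     0.     1.   ]] 0.00384375
top [[-0.02  -0.988  0.153  0.307]
 [-1.     0.022  0.011  0.002]
 [-0.015 -0.153 -0.988  1.535]
 [ 0.     0.     0.     1.   ]] 0.00384765625
{'t': np.float64(0.1), 'joint_pos': array([ 1.211,  0.131,  1.489, -0.   ,  1.523, -0.085]), 'qd': array([-0.003, -0.002, -0.003,  0.001, -0.001, -0.002]), 'joint_torque': array([ 2.0000e-03, -5.7095e+01, -5.0194e+01, -0.0000e+00,  8.0000e-03,
       -0.0000e+00]), 'tool_pos': array([0.163, 0.577, 0.23 ]), 'tcp_rot': array([-0.   ,  0.137,  0.991, -0.001]), 'ft_force': array([0.458, 0.371, 0.442]), 'torque': array([-0.074, -0.   , -0.025]), 'finger_force': np.float64(0.0), 'gripper_width': np.float64(1.002)}
```

View pics/scene.png

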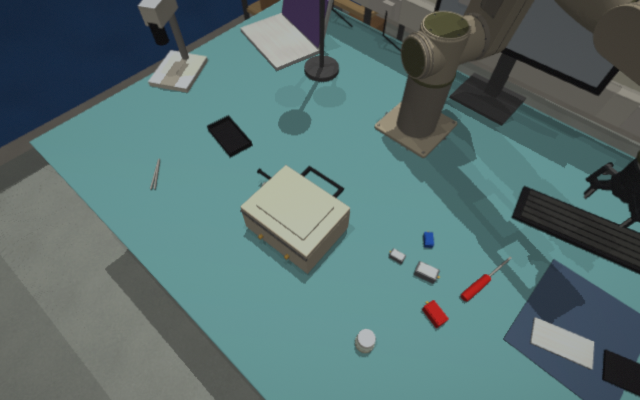

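View pics/top.png

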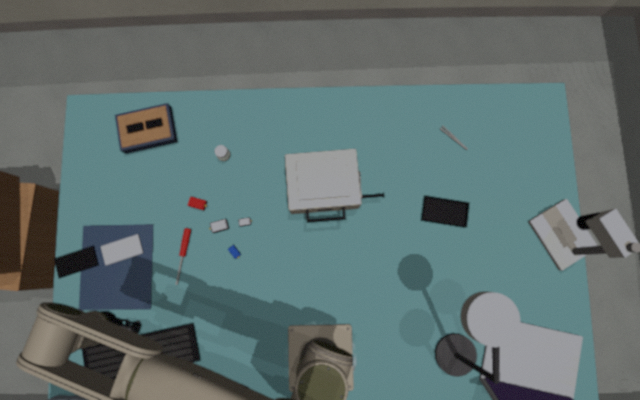

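The scene view shows the box at about (295,215), with the handle at (322,180) and the knob bar at (265,175). Four things could be taken for the module:

| Candidate | Scene pixel | Top pixel |
|---|---|---|
| large grey | (428,271) | (220,226) |
| small grey | (397,256) | (245,222) |
| blue | (429,240) | (234,252) |
| red | (435,313) | (198,203) |

I choose the large grey one.

```bash
python3 - <<'E'
from h import *
t=np.load("top.npz");im,X=t["im"],t["X"]
def region(u0,u1,v0,v1,m):
    k=np.zeros((400,640),bool);k[v0:v1,u0:u1]=True; k&=m; return k
Z=X[...,2]
def rect(P):
    r=cv2.minAreaRect(P[:,:2].astype(np.float32)*1000); return np.round(r[0],1),np.round(r[1],1),round(r[2],1)
print("lid",rect(X[region(270,380,140,230,(Z>.095)&(Z<.14))]), np.median(Z[170:195,300:340]))
for nm,(a,b,c,d) in dict(big=(208,230,216,236),small=(238,253,214,230)).items():
    k=region(a,b,c,d,Z>.015); print(nm,rect(X[k]),k.sum(),Z[k].max(),X[k].mean(0).round(3))
dark=im.max(-1)<60
for nm,(a,b,c,d) in dict(knob=(355,390,190,200),handle=(300,352,206,225)).items():
    k=region(a,b,c,d,dark&(Z>.03)); print(nm,rect(X[k]),k.sum(),np.median(X[k],0).round(3),np.percentile(Z[k],[5,95]).round(3))
sc=np.load("scene.npz");im2,X2=sc["im"],sc["X"];Z2=X2[...,2]
k=region(235,355,160,250,(Z2>.108)&(Z2<.14)&(im2.min(-1)>90));print("lid scene",rect(X2[k]),np.median(Z2[k]))
k=region(413,442,258,284,Z2>.015);print("big scene",rect(X2[k]),k.sum())
dark=im2.max(-1)<60
for nm,(a,b,c,d) in dict(knob=(252,275,165,185),handle=(300,346,165,196)).items():
    k=region(a,b,c,d,dark&(Z2>.03)); print(nm,rect(X2[k]),k.sum(),np.percentile(Z2[k],[5,50,95]).round(3))
big=np.hstack([cv2.resize(im[190:260,180:260],(400,350),interpolation=cv2.INTER_CUBIC),cv2.resize(im2[150:220,240:350],(400,350),interpolation=cv2.INTER_CUBIC)])
save(big,"crop.png")
E
```

```text
lid (array([575.5, -25.1]), array([236.2, 244.8]), 3.5) 0.1330567604514845
big (array([458.3, 348.8]), array([35.5, 66.6]), 14.9) 190 0.04113413889095874 [0.458 0.345 0.03 ]
small (array([472.6, 255.7]), array([25.5, 44.5]), 6.7) 88 0.027276338247178344 [0.472 0.256 0.022]
knob (array([444.8, -95.7]), array([ 48.6, 334.7]), 46.3) 43 [ 0.549 -0.194  0.063] [0.059 0.069]
handle (array([416.2, -41.2]), array([196.2, 129.3]), 11.7) 165 [ 0.467 -0.026  0.121] [0.074 0.125]
lid scene (array([595.1, -20.7]), array([194.7, 245.6]), 3.1) 0.1301931213275767
big scene (array([698.2, 392.4]), array([529.4,  67.6]), 9.7) 331
knob (array([ 549.2, -205.3]), array([47.4, 10.5]), 87.0) 38 [0.059 0.063 0.068]
handle (array([681.6, 190. ]), array([700.2, 114.6]), 46.3) 163 [0.118 0.122 0.124]
```

View pics/crop.png

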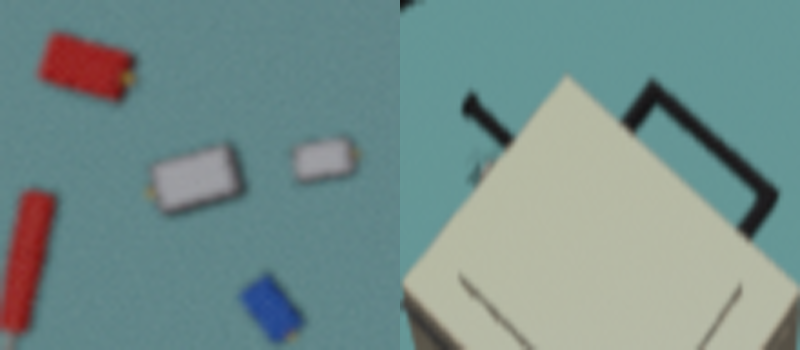

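The crop confirms it: the large grey block, at crop (197,178), is the module; the small grey, blue and red ones stay. I'll go above the handle now.

```bash
cat > to.py <<'E'
# usage: to.py x y z yaw(tool y axis, world deg) -> shift/turn in tool axes from measured pose
import sys; from h import *
s=env.sense(); x,y,z,w=map(float,sys.argv[1:5]); q=s["tcp_rot"]; r=R.from_quat([q[1],q[2],q[3],q[0]])
M=r.as_matrix(); yaw=np.degrees(np.arctan2(M[1,1],M[0,1]))
print("pos",np.round(s["tool_pos"],4),"yaw",round(yaw,1),"shift mm",(M.T@(np.array([x,y,z])-s["tool_pos"])*1000).round(1),"turn",round((yaw-w+180)%360-180,1),"tool x",M[:,0].round(3),"j",np.round(s["joint_pos"],2))
E
python3 to.py .462 -.028 .23 3.2; python3 -m creep --help | head -20
```

```text
pos [0.1626 0.5771 0.2304] yaw 74.3 shift mm [-452.3 -501.1    1.1] turn 71.1 tool x [-0.962  0.271  0.   ] j [ 1.21  0.13  1.49 -0.    1.52 -0.09]invalid input: not JSON, or not a number
```

```bash
python3 -m creep '[-452,-501,0,71,-452,-501,0,71]' 2>&1 | tail -3; python3 -m creep '[-0.452,-0.501,0,71,-0.452,-0.501,0,71,-0.452,-0.501,0,71,-0.452,-0.501,0,71,-0.452,-0.501,0,71,-0.452,-0.501,0,71,-0.452,-0.501,0,71,-0.452,-0.501,0,71]' 0.4; python3 to.py .462 -.028 .23 3.2
```

```text
ft_force: [1.2, -0.5, -0.2]
gripper_width: 1.002
finger_force: 0.0
t: 0.93
tool_pos: [0.2685, 0.1751, 0.2309]
tcp_rot: [0.0, 0.692, 0.721, 0.0]
ft_force: [1.4, -0.3, 0.2]
gripper_width: 0.399
finger_force: 0.0
pos [0.2685 0.1751 0.2309] yaw 2.3 shift mm [-210.8  185.     0.9] turn -0.9 tool x [-0.041  0.999 -0.   ] j [ 0.42 -0.71  2.17 -0.    1.68  0.38]
```

```bash
python3 -m creep '[-0.211,0.185,0,-0.9,-0.211,0.185,0,-0.9,-0.211,0.185,0,-0.9,-0.211,0.185,0,-0.9,-0.211,0.185,0,-0.9,-0.211,0.185,0,-0.9,-0.211,0.185,0,-0.9,-0.211,0.185,0,-0.9]' 0.4; python3 to.py .462 -.028 .23 3.2; python3 - <<'E'
from h import *
im,d,c=snap("wrist"); save(im,"w1.png"); np.savez("w1.npz",im=im,d=d,X=cloud(d,c)); print(c[2].round(3))
E
```

```text
t: 1.6
tool_pos: [0.4656, -0.0296, 0.2301]
tcp_rot: [-0.0, 0.686, 0.727, -0.001]
ft_force: [0.6, 0.6, 0.2]
gripper_width: 0.394
finger_force: 0.0
pos [ 0.4656 -0.0296  0.2301] yaw 3.3 shift mm [ 1.8 -3.5  0.1] turn 0.1 tool x [-0.058  0.998 -0.001] j [-0.17 -0.24  1.84 -0.    1.53 -0.23]
[[ 0.998  0.055  0.016  0.462]
 [ 0.058 -0.953 -0.298  0.045]
 [-0.001  0.299 -0.954  0.372]
 [ 0.     0.     0.     1.   ]]
```

View pics/w1.png

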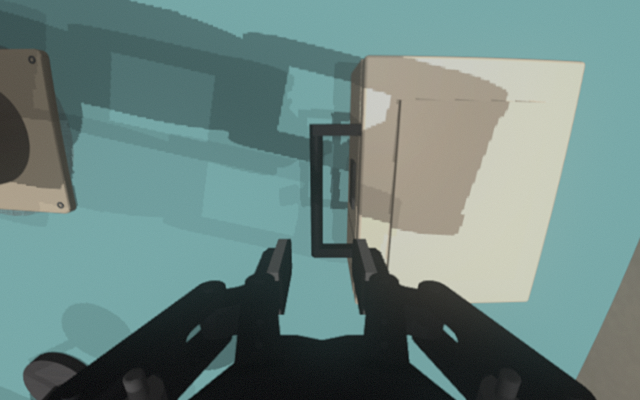

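The wrist view shows the handle bar at column ~317, rows 125–257, with the lid's front edge at column ~362 and the fingertips at (283,250) and (362,250).

```bash
python3 - <<'E'
from h import *
t=np.load("w1.npz");im,X=t["im"],t["X"];c=cal("wrist")
for v in (150,170,190,210,230):
    u=[i for i in range(300,335) if im[v,i].max()<60]; um=np.mean(u)
    print(v,u[0],u[-1],ray([[um,v]],c,.117).round(4), X[v,int(um)].round(4))
k=im.max(-1)<60; k[:, :305]=0;k[:,330:]=0;k[:110]=0;k[235:]=0
print(np.where(k.any(1))[0][[0]])
print("ends",ray([[317,124],[317,257]],c,.117).round(4))
# lid front top edge
for v in(90,200,280): print(X[v,[375,380,540]].round(4).tolist())
E
```

```text
150 310 322 [[0.4566 0.0145 0.117 ]] [0.4584 0.013  0.1215]
170 311 321 [[ 0.4576 -0.0039  0.117 ]] [ 0.4593 -0.0049  0.1225]
190 311 321 [[ 0.4586 -0.0231  0.117 ]] [ 0.4603 -0.0238  0.1223]
210 312 321 [[ 0.4601 -0.0431  0.117 ]] [ 0.4613 -0.0436  0.1217]
230 312 321 [[ 0.4612 -0.0642  0.117 ]] [ 0.4624 -0.0642  0.1219]
[125]
ends [[ 0.4563  0.0375  0.117 ]
 [ 0.4633 -0.0942  0.117 ]]
[[0.5048, 0.0661, 0.1254], [0.5089, 0.0664, 0.1255], [0.6456, 0.0768, 0.1265]]
[[0.5153, -0.029, 0.1264], [0.52, -0.0289, 0.1259], [0.4618, 0.0453, 0.3722]]
[[0.4868, -0.0174, 0.2755], [0.4883, -0.0163, 0.2771], [0.8251, -0.1859, -0.0015]]
```

```bash
python3 -m creep '[0,-0.003,0,0,0.001,-0.005,0,0]' 0.33; python3 to.py .460 -.028 .097 3.3
```

```text
t: 1.82
tool_pos: [0.4575, -0.0243, 0.2309]
tcp_rot: [-0.001, 0.685, 0.729, -0.0]
ft_force: [-1.1, -0.2, 0.3]
gripper_width: 0.329
finger_force: 0.0
pos [ 0.4575 -0.0243  0.2309] yaw 3.6 shift mm [ -4.    2.5 133.9] turn 0.3 tool x [-0.062  0.998  0.   ] j [-0.17 -0.26  1.86  0.    1.54 -0.23]
```

```bash
python3 -m creep '[-0.002,0.002,0.035,0,-0.004,0.002,0.07,0,-0.004,0.002,0.1,0,-0.004,0.002,0.12,0,-0.004,0.002,0.134,0,-0.004,0.002,0.134,0,-0.004,0.002,0.134,0]'; python3 to.py .460 -.028 .097 3.3
```

```text
t: 2.4
tool_pos: [0.4596, -0.0276, 0.0973]
tcp_rot: [-0.0, 0.684, 0.729, -0.0]
ft_force: [0.2, -0.1, 1.2]
gripper_width: 0.331
finger_force: 0.0
pos [ 0.4596 -0.0276  0.0973] yaw 3.6 shift mm [-0.4  0.3  0.3] turn 0.3 tool x [-0.063  0.998  0.   ] j [-0.17 -0.14  2.01  0.    1.27 -0.23]
```

```bash
python3 -m creep '[0,0,0,0,0,0,0,0,0,0,0,0,0,0,0,0,0,0,0,0]' 0; python3 - <<'E'
import numpy as np
r=np.hypot(.230,.011);a0=np.arctan2(.011,.230)
for q in np.r_[.05,.1,.15:1.0:.07,1.0:1.56:.05]:
    print(round(q,3),"ty(+x) %.1f  tz(down) %.1f"%((.230-r*np.cos(q+a0))*1000,-(r*np.sin(q+a0)-.011)*1000))
E
```

```text
t: 2.82
tool_pos: [0.4606, -0.0284, 0.0992]
tcp_rot: [0.0, 0.685, 0.729, 0.0]
ft_force: [-8.9, 1.6, 6.9]
gripper_width: 0.113
finger_force: 58.6
0.05 ty(+x) 0.8  tz(down) -11.5
0.1 ty(+x) 2.2  tz(down) -22.9
0.15 ty(+x) 4.2  tz(down) -34.2
0.22 ty(+x) 7.9  tz(down) -49.9
0.29 ty(+x) 12.7  tz(down) -65.3
0.36 ty(+x) 18.6  tz(down) -80.3
0.43 ty(+x) 25.5  tz(down) -94.9
0.5 ty(+x) 33.4  tz(down) -108.9
0.57 ty(+x) 42.3  tz(down) -122.4
0.64 ty(+x) 52.1  tz(down) -135.2
0.71 ty(+x) 62.7  tz(down) -147.3
0.78 ty(+x) 74.2  tz(down) -158.6
0.85 ty(+x) 86.5  tz(down) -169.1
0.92 ty(+x) 99.4  tz(down) -178.7
0.99 ty(+x) 113.0  tz(down) -187.3
1.0 ty(+x) 115.0  tz(down) -188.5
1.05 ty(+x) 125.1  tz(down) -194.0
1.1 ty(+x) 135.5  tz(down) -199.0
1.15 ty(+x) 146.1  tz(down) -203.4
1.2 ty(+x) 156.9  tz(down) -207.4
1.25 ty(+x) 167.9  tz(down) -210.7
1.3 ty(+x) 179.1  tz(down) -213.6
1.35 ty(+x) 190.4  tz(down) -215.8
1.4 ty(+x) 201.7  tz(down) -217.5
1.45 ty(+x) 213.2  tz(down) -218.6
1.5 ty(+x) 224.7  tz(down) -219.2
1.55 ty(+x) 236.2  tz(down) -219.2
```

```bash
python3 -m creep '[0,0.001,-0.0115,0,0,0.002,-0.023,0,0,0.004,-0.034,0,0,0.008,-0.050,0,0,0.0125,-0.065,0,0,0.0185,-0.080,0,0,0.0255,-0.095,0,0,0.0255,-0.095,0]'; python3 to.py .4855 -.0265 .192 3.3
```

```text
t: 3.48
tool_pos: [0.4864, -0.0269, 0.1968]
tcp_rot: [0.0, 0.685, 0.729, 0.0]
ft_force: [-14.0, 2.5, 3.5]
gripper_width: 0.112
finger_force: 59.1
pos [ 0.4864 -0.0269  0.1968] yaw 3.5 shift mm [ 0.4 -0.8  4.8] turn 0.2 tool x [-0.062  0.998  0.   ] j [-0.16 -0.16  1.84  0.    1.46 -0.22]
```

```bash
python3 -m creep '[0,0.0065,-0.014,0,0,0.0155,-0.0275,0,0,0.025,-0.040,0,0,0.0355,-0.0525,0,0,0.047,-0.0635,0,0,0.0595,-0.074,0,0,0.0725,-0.084,0,0,0.0725,-0.084,0]'; python3 to.py .4855 -.0265 .192 3.3
```

```text
t: 4.15
tool_pos: [0.5608, -0.0225, 0.2824]
tcp_rot: [0.002, 0.685, 0.729, 0.002]
ft_force: [-10.4, 1.8, 14.5]
gripper_width: 0.111
finger_force: 64.7
pos [ 0.5608 -0.0225  0.2824] yaw 3.6 shift mm [  0.8 -75.9  90. ] turn 0.3 tool x [-0.062  0.998 -0.001] j [-0.13  0.    1.53  0.    1.6  -0.19]
```

```bash
python3 -m creep '[0,-0.001,-0.002,0,0,-0.001,-0.003,0,0,-0.001,-0.003,0,0,-0.001,-0.003,0]' 0.15; python3 to.py .4855 -.0265 .192 3.3
```

```text
t: 4.48
tool_pos: [0.5573, -0.0229, 0.2799]
tcp_rot: [0.0, 0.685, 0.729, -0.0]
ft_force: [-2.6, -0.3, 2.5]
gripper_width: 0.151
finger_force: 1.7
pos [ 0.5573 -0.0229  0.2799] yaw 3.5 shift mm [  0.9 -71.9  87.9] turn 0.2 tool x [-0.061  0.998 -0.   ] j [-0.13  0.    1.54 -0.    1.61 -0.19]
```

```bash
python3 -m creep '[0,0.006,-0.004,0,0,0.012,-0.0075,0,0,0.018,-0.011,0,0,0.023,-0.014,0,0,0.028,-0.0165,0,0,0.033,-0.019,0,0,0.038,-0.021,0,0,0.038,-0.021,0]'; cat > ok.py <<'E'
import sys; from workcell import env
s=env.sense(); f=s["ft_force"]; lim=float(sys.argv[1])
if f[0]<-lim: print("STOP",f); sys.exit(1)
E
```

```text
t: 5.15
tool_pos: [0.5965, -0.0203, 0.3005]
tcp_rot: [0.0, 0.685, 0.729, 0.0]
ft_force: [-0.9, 0.0, 1.2]
gripper_width: 0.15
finger_force: 0.4
```

```bash
python3 - <<'E'
from h import *
def knob(im,X):
    k=(im.max(-1)<70)&(X[...,0]>.45)&(X[...,0]<.76)&(X[...,1]<-.165)&(X[...,1]>-.235)&(X[...,2]>.03)&(X[...,2]<.3)
    return k.sum(),np.median(X[k],0).round(4),np.percentile(X[k],[5,95],axis=0).round(3).tolist()
for n in("scene","top"):
    t=np.load(n+".npz"); print(n,"shut",knob(t["im"],t["X"]))
    im,d,c=snap(n); X=cloud(d,c); np.savez(n+"2.npz",im=im,d=d,X=X); print(n,"now",knob(im,X))
    if n=="scene": save(cv2.resize(im[100:260,200:380],(720,640)),"s2.png"); save(cv2.resize(im[100:250,200:380],(720,600)),"s2.png")
E
```

```text
scene shut (np.int64(44), array([ 0.5488, -0.2065,  0.0629]), [[0.544, -0.227, 0.059], [0.553, -0.183, 0.068]])
scene now (np.int64(29), array([ 0.6126, -0.2175,  0.149 ]), [[0.607, -0.225, 0.145], [0.617, -0.206, 0.152]])
top shut (np.int64(44), array([ 0.5489, -0.2012,  0.0625]), [[0.545, -0.228, 0.059], [0.553, -0.17, 0.068]])
top now (np.int64(48), array([ 0.6095, -0.1959,  0.1477]), [[0.606, -0.224, 0.142], [0.614, -0.169, 0.152]])
```

View pics/s2.png

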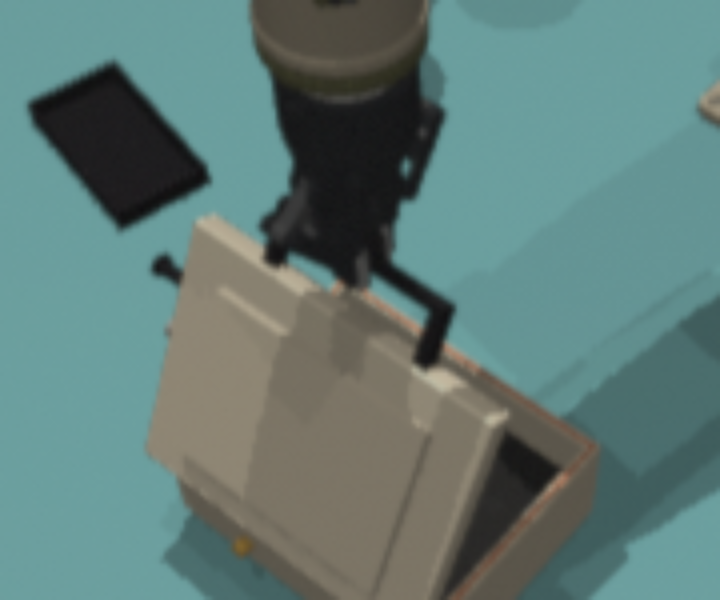

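The crop shows the lid well up in the fingers, with the knob left of it at crop (165,265). From the knob's path, the foot is about (0.628, 0.065) in x, z. The stay is about 13° short of upright, so it is nearly tight and I'll go on in guarded 2 mm steps.

```bash
{ python3 -m creep '[0,0.001,-0.0005,0,0,0.002,-0.001,0]' && python3 ok.py 4.5 && python3 -m creep '[0,0.001,-0.0005,0,0,0.002,-0.001,0]' && python3 ok.py 4.5 && python3 -m creep '[0,0.001,-0.0005,0,0,0.002,-0.001,0]' && python3 ok.py 4.5 && python3 -m creep '[0,0.001,-0.0005,0,0,0.002,-0.001,0]' && python3 ok.py 4.5 && python3 -m creep '[0,0.001,-0.0004,0,0,0.002,-0.0008,0]' && python3 ok.py 4.5 && python3 -m creep '[0,0.001,-0.0004,0,0,0.002,-0.0008,0]' && python3 ok.py 4.5 && python3 -m creep '[0,0.001,-0.0004,0,0,0.002,-0.0008,0]' && python3 ok.py 4.5; } | grep -E 'tool_pos|ft_|STOP'
```

```text
tool_pos: [0.5972, -0.0202, 0.3009]
ft_force: [-0.9, -0.5, -1.5]
tool_pos: [0.5994, -0.0201, 0.3022]
ft_force: [-0.9, 0.1, -0.4]
tool_pos: [0.6015, -0.02, 0.3033]
ft_force: [-1.4, -0.3, -0.1]
tool_pos: [0.6035, -0.0199, 0.3044]
ft_force: [-1.8, -0.2, 0.4]
tool_pos: [0.6055, -0.0198, 0.3052]
ft_force: [-1.3, -0.0, -0.1]
tool_pos: [0.6075, -0.0197, 0.3061]
ft_force: [-1.1, -0.3, 0.5]
tool_pos: [0.6095, -0.0195, 0.3069]
ft_force: [-0.8, -0.8, 0.4]
```

```bash
cat > knob.py <<'E'
from h import *
im,d,c=snap("top"); X=cloud(d,c); np.savez("topk.npz",im=im,X=X)
k=(im.max(-1)<70)&(X[...,0]>.45)&(X[...,0]<.76)&(X[...,1]<-.165)&(X[...,1]>-.235)&(X[...,2]>.03)&(X[...,2]<.3)
print("knob top surface",k.sum(),np.median(X[k],0).round(4))
E
{ python3 -m creep '[0,0.001,-0.0004,0,0,0.002,-0.0008,0]' && python3 ok.py 4.5 && python3 -m creep '[0,0.001,-0.0004,0,0,0.002,-0.0008,0]' && python3 ok.py 4.5 && python3 -m creep '[0,0.001,-0.0004,0,0,0.002,-0.0007,0]' && python3 ok.py 4.5 && python3 -m creep '[0,0.001,-0.0003,0,0,0.002,-0.0007,0]' && python3 ok.py 4.5 && python3 -m creep '[0,0.001,-0.0003,0,0,0.002,-0.0006,0]' && python3 ok.py 4.5 && python3 -m creep '[0,0.001,-0.0003,0,0,0.002,-0.0006,0]' && python3 ok.py 4.5 && python3 -m creep '[0,0.001,-0.0003,0,0,0.002,-0.0006,0]' && python3 ok.py 4.5; } | grep -E 'tool_pos|ft_|STOP'; python3 knob.py
```

```text
tool_pos: [0.6115, -0.0194, 0.3076]
ft_force: [-1.4, 0.3, 0.6]
tool_pos: [0.6135, -0.0193, 0.3083]
ft_force: [-0.8, -0.4, 1.0]
tool_pos: [0.6155, -0.0192, 0.309]
ft_force: [-0.5, -0.8, 0.5]
tool_pos: [0.6174, -0.019, 0.3096]
ft_force: [-1.0, -0.8, -0.1]
tool_pos: [0.6195, -0.0189, 0.3103]
ft_force: [-0.4, -0.8, 0.4]
tool_pos: [0.6215, -0.0188, 0.3109]
ft_force: [-0.5, 0.3, 0.0]
tool_pos: [0.6235, -0.0187, 0.3115]
ft_force: [-0.5, -0.4, 0.6]
knob top surface 41 [ 0.6239 -0.1965  0.1508]
```

```bash
{ python3 -m creep '[0,0.001,-0.0003,0,0,0.002,-0.0006,0]' && python3 ok.py 4.5 && python3 -m creep '[0,0.001,-0.0003,0,0,0.002,-0.0006,0]' && python3 ok.py 4.5 && python3 -m creep '[0,0.001,-0.0003,0,0,0.002,-0.0005,0]' && python3 ok.py 4.5 && python3 -m creep '[0,0.001,-0.0003,0,0,0.002,-0.0005,0]' && python3 ok.py 4.5 && python3 -m creep '[0,0.001,-0.0003,0,0,0.002,-0.0005,0]' && python3 ok.py 4.5 && python3 -m creep '[0,0.001,-0.0003,0,0,0.002,-0.0005,0]' && python3 ok.py 4.5 && python3 -m creep '[0,0.001,-0.0003,0,0,0.002,-0.0005,0]' && python3 ok.py 4.5; } | grep -E 'tool_pos|ft_|STOP'; python3 knob.py
```

```text
tool_pos: [0.6254, -0.0186, 0.3121]
ft_force: [-0.4, -0.5, 0.3]
tool_pos: [0.6274, -0.0184, 0.3127]
ft_force: [-0.7, -0.4, 0.8]
tool_pos: [0.6295, -0.0183, 0.3132]
ft_force: [0.0, 0.3, 0.2]
tool_pos: [0.6314, -0.0182, 0.3138]
ft_force: [-0.5, 0.7, -0.0]
tool_pos: [0.6334, -0.018, 0.3142]
ft_force: [0.3, 0.9, -0.3]
tool_pos: [0.6354, -0.0179, 0.3147]
ft_force: [-0.3, 0.2, 0.6]
tool_pos: [0.6374, -0.0178, 0.3152]
ft_force: [0.6, 1.1, -0.1]
knob top surface 40 [ 0.6313 -0.1949  0.1498]
```

```bash
{ python3 -m creep '[0,0.001,-0.0002,0,0,0.002,-0.0004,0]' && python3 ok.py 4 && python3 -m creep '[0,0.001,-0.0002,0,0,0.002,-0.0004,0]' && python3 ok.py 4 && python3 -m creep '[0,0.001,-0.0002,0,0,0.002,-0.0004,0]' && python3 ok.py 4 && python3 -m creep '[0,0.001,-0.0002,0,0,0.002,-0.0004,0]' && python3 ok.py 4 && python3 -m creep '[0,0.001,-0.0002,0,0,0.002,-0.0004,0]' && python3 ok.py 4 && python3 -m creep '[0,0.001,-0.0002,0,0,0.002,-0.0004,0]' && python3 ok.py 4 && python3 -m creep '[0,0.001,-0.0002,0,0,0.002,-0.0004,0]' && python3 ok.py 4; } | grep -E 'tool_pos|ft_|STOP'; python3 knob.py
```

```text
tool_pos: [0.6394, -0.0176, 0.3156]
ft_force: [0.2, 0.4, 0.7]
tool_pos: [0.6414, -0.0175, 0.316]
ft_force: [0.4, 0.1, 0.2]
tool_pos: [0.6434, -0.0174, 0.3164]
ft_force: [-0.8, -0.3, -0.6]
tool_pos: [0.6454, -0.0173, 0.3168]
ft_force: [0.0, -0.1, 0.7]
tool_pos: [0.6474, -0.0172, 0.3172]
ft_force: [-1.2, 1.1, -0.7]
tool_pos: [0.6494, -0.0171, 0.3176]
ft_force: [-0.0, -0.6, -0.7]
tool_pos: [0.6514, -0.0169, 0.318]
ft_force: [-0.2, -1.0, 0.2]
knob top surface 48 [ 0.6397 -0.1937  0.1492]
```

```bash
{ python3 -m creep '[0,0.001,-0.0002,0,0,0.002,-0.0003,0]' && python3 ok.py 4 && python3 -m creep '[0,0.001,-0.0002,0,0,0.002,-0.0003,0]' && python3 ok.py 4 && python3 -m creep '[0,0.001,-0.0002,0,0,0.002,-0.0003,0]' && python3 ok.py 4 && python3 -m creep '[0,0.001,-0.0002,0,0,0.002,-0.0003,0]' && python3 ok.py 4 && python3 -m creep '[0,0.001,-0.0002,0,0,0.002,-0.0003,0]' && python3 ok.py 4 && python3 -m creep '[0,0.001,-0.0002,0,0,0.002,-0.0003,0]' && python3 ok.py 4 && python3 -m creep '[0,0.001,-0.0002,0,0,0.002,-0.0003,0]' && python3 ok.py 4; } | grep -E 'tool_pos|ft_|STOP'; python3 knob.py
```

```text
tool_pos: [0.6534, -0.0168, 0.3183]
ft_force: [-0.2, 0.8, -0.6]
tool_pos: [0.6554, -0.0167, 0.3186]
ft_force: [-0.2, -0.6, 0.5]
tool_pos: [0.6574, -0.0166, 0.3189]
ft_force: [-0.0, 0.8, -0.2]
tool_pos: [0.6594, -0.0164, 0.3192]
ft_force: [0.1, 0.5, -0.6]
tool_pos: [0.6614, -0.0163, 0.3195]
ft_force: [0.8, 0.2, 0.1]
tool_pos: [0.6634, -0.0162, 0.3198]
ft_force: [1.0, 1.2, -0.7]
tool_pos: [0.6654, -0.0161, 0.3201]
ft_force: [-0.0, 0.1, -0.2]
knob top surface 42 [ 0.6491 -0.1927  0.1462]
```

```bash
{ python3 -m creep '[0,0.001,-0.0001,0,0,0.002,-0.0002,0]' && python3 ok.py 4 && python3 -m creep '[0,0.001,-0.0001,0,0,0.002,-0.0002,0]' && python3 ok.py 4 && python3 -m creep '[0,0.001,-0.0001,0,0,0.002,-0.0002,0]' && python3 ok.py 4 && python3 -m creep '[0,0.001,-0.0001,0,0,0.002,-0.0002,0]' && python3 ok.py 4 && python3 -m creep '[0,0.001,-0.0001,0,0,0.002,-0.0002,0]' && python3 ok.py 4 && python3 -m creep '[0,0.001,-0.0001,0,0,0.002,-0.0002,0]' && python3 ok.py 4 && python3 -m creep '[0,0.001,-0.0001,0,0,0.002,-0.0002,0]' && python3 ok.py 4; } | grep -E 'tool_pos|ft_|STOP'; python3 knob.py
```

```text
tool_pos: [0.6674, -0.0159, 0.3203]
ft_force: [0.8, -0.5, -0.2]
tool_pos: [0.6694, -0.0158, 0.3204]
ft_force: [0.5, 0.4, -0.7]
tool_pos: [0.6714, -0.0157, 0.3207]
ft_force: [1.1, 0.1, -0.3]
tool_pos: [0.6734, -0.0156, 0.3209]
ft_force: [1.9, 0.4, -1.1]
tool_pos: [0.6754, -0.0154, 0.321]
ft_force: [1.9, -0.5, -0.9]
tool_pos: [0.6775, -0.0153, 0.3212]
ft_force: [1.1, -0.2, -1.3]
tool_pos: [0.6788, -0.0152, 0.3213]
ft_force: [-3.0, -0.1, -1.6]
knob top surface 44 [ 0.6689 -0.1915  0.1369]
```

```bash
{ python3 -m creep '[0,0.0005,0,0,0,0.0005,0,0]' && python3 ok.py 5 && python3 -m creep '[0,0.0005,0,0,0,0.0005,0,0]'; } | grep -E 'tool_pos|ft_|STOP'; python3 knob.py
```

```text
tool_pos: [0.6795, -0.0152, 0.3213]
ft_force: [-2.5, -0.4, -1.0]
tool_pos: [0.68, -0.0152, 0.3214]
ft_force: [-3.6, -0.1, -0.9]
knob top surface 43 [ 0.6678 -0.1897  0.1384]
```

```bash
{ python3 -m creep '[0,0.0005,0,0,0,0.001,0,0]'; python3 -m creep '[0,0,0,0,0,0,0,0]'; } | grep -E 'tool_pos|ft_|STOP'; python3 knob.py
```

```text
tool_pos: [0.681, -0.0151, 0.3214]
ft_force: [-5.6, -0.6, -1.0]
tool_pos: [0.681, -0.0151, 0.3215]
ft_force: [-5.3, -0.6, -1.2]
knob top surface 45 [ 0.6676 -0.1929  0.1381]
```

```bash
{ python3 -m creep '[0,-0.001,0,0,0,-0.002,0,0,0,-0.003,0,0,0,-0.003,0,0,0,-0.003,0,0,0,-0.003,0,0]' 0.35; } | grep -E 'tool_pos|ft_|STOP|width'; python3 knob.py
```

```text
tool_pos: [0.6784, -0.0153, 0.3217]
ft_force: [-0.3, 0.2, -0.6]
gripper_width: 0.347
knob top surface 44 [ 0.6727 -0.1904  0.1342]
```

```bash
{ python3 -m creep '[0,-0.002,-0.015,0,0,-0.002,-0.04,0,0,-0.002,-0.07,0,0,-0.002,-0.07,0,0,-0.002,-0.07,0]'; } | grep -E 'tool_pos|ft_|STOP|width'; python3 knob.py; python3 - <<'E'
from h import *
im,d,c=snap("scene"); X=cloud(d,c); np.savez("scene3.npz",im=im,X=X)
t=np.load("topk.npz");A=t["im"]
save(np.hstack([cv2.resize(im[90:240,200:360],(400,375)),cv2.resize(A[140:290,250:410],(400,375))]),"s3.png")
E
python3 to.py .458 .349 .32 15
```

```text
tool_pos: [0.6772, -0.0155, 0.3948]
ft_force: [-0.2, 0.6, 0.6]
gripper_width: 0.352
knob top surface 44 [ 0.6724 -0.1901  0.1357]
pos [ 0.6763 -0.0154  0.391 ] yaw 3.5 shift mm [ 377.2 -195.4   71. ] turn -11.5 tool x [-0.062  0.998  0.   ] j [-0.1   0.35  0.95 -0.    1.85 -0.16]
```

View pics/s3.png

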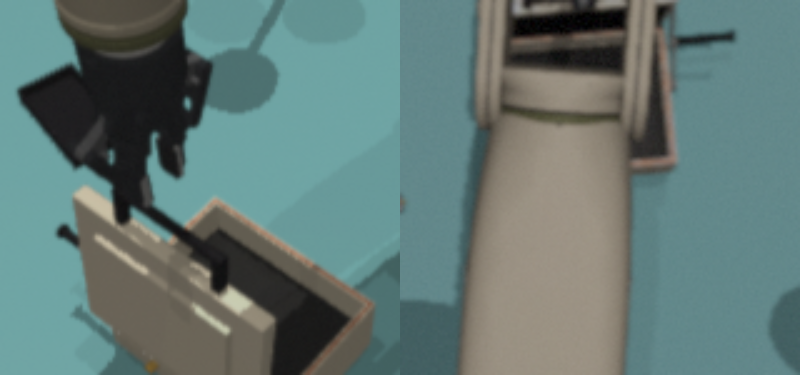

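The picture shows the lid standing upright alone, clear of the gripper, with the box open. Next is the module.

```bash
python3 -m creep '[0.377,-0.195,0.0,-11.5,0.377,-0.195,0.0,-11.5,0.377,-0.195,0.0,-11.5,0.377,-0.195,0.06,-11.5,0.377,-0.195,0.12,-11.5,0.377,-0.195,0.16,-11.5,0.377,-0.195,0.18,-11.5,0.377,-0.195,0.2,-11.5]' 0.7 | grep -E '^t|tool_pos'; python3 to.py .458 .349 .20 15
```

```text
t: 15.0
tool_pos: [0.5179, 0.2479, 0.2917]
tcp_rot: [-0.0, 0.608, 0.794, -0.0]
pos [0.5179 0.2479 0.2917] yaw 15.1 shift mm [113.2 -31.5  91.8] turn 0.1 tool x [-0.26   0.966  0.   ] j [0.36 0.04 1.47 0.   1.63 0.09]
```

```bash
python3 -m creep '[0.113,-0.0315,0.092,0,0.113,-0.0315,0.092,0,0.113,-0.0315,0.092,0,0.113,-0.0315,0.092,0,0.113,-0.0315,0.092,0,0.113,-0.0315,0.092,0]' | grep -E '^t|tool_pos'; python3 - <<'E'
from h import *
im,d,c=snap("wrist"); X=cloud(d,c); save(im,"w2.png")
k=(X[...,2]>.022)&(X[...,2]<.045)&(X[...,0]>.40)&(X[...,0]<.52)&(X[...,1]>.30)&(X[...,1]<.42)&(im.min(-1)>60)
n,l,st,ce=cv2.connectedComponentsWithStats(k.astype(np.uint8)); i=1+st[1:,4].argmax(); k=l==i
top=k&(X[...,2]>.026)
r=cv2.minAreaRect(X[top][:,:2].astype(np.float32)*1000); print(st[i],r,np.median(X[k],0),np.percentile(X[k][:,2],[5,50,95]))
hsv=cv2.cvtColor(im,cv2.COLOR_RGB2HSV); m=((hsv[...,1]<50)&(hsv[...,2]>80)).astype(np.uint8); m[~cv2.dilate(k.astype(np.uint8),np.ones((9,9))).astype(bool)]=0
cs,_=cv2.findContours(m,0,1); q=max(cs,key=cv2.contourArea); bx=cv2.boxPoints(cv2.minAreaRect(q)); print(bx.round(1).tolist()); print(ray(bx,c,.03).round(4))
E
python3 to.py .458 .349 .20 15
```

```text
t: 15.5
tool_pos: [0.4578, 0.3471, 0.1987]
tcp_rot: [-0.001, 0.608, 0.794, -0.002]
[ 306  150   32   56 1603] ((457.1097717285156, 346.5920715332031), (35.689937591552734, 58.957923889160156), 14.214781761169434) [0.45619481 0.34892741 0.03122339] [0.02742547 0.03122339 0.03267508]
[[307.0, 206.0], [307.0, 155.0], [337.0, 155.0], [337.0, 206.0]]
[[0.4486 0.3132 0.03  ]
 [0.4338 0.3713 0.03  ]
 [0.466  0.38   0.03  ]
 [0.4826 0.3225 0.03  ]]
pos [0.4594 0.3469 0.2005] yaw 15.1 shift mm [ 2.4 -0.8  0.5] turn 0.1 tool x [-0.26   0.966 -0.001] j [ 0.56  0.08  1.6  -0.    1.47  0.29]
```

View pics/w2.png

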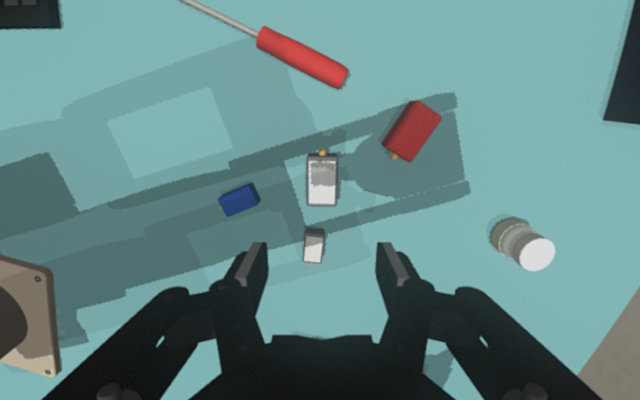

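The wrist view shows the large grey module at (322,180), the smaller one at (314,246), blue at (240,200) and red at (412,130), all well clear of the fingers' way down.

```bash
python3 -m creep '[0,-0.002,0.04,0,0,-0.002,0.08,0,0,-0.002,0.115,0,0,-0.002,0.145,0,0,-0.002,0.17,0,0,-0.002,0.187,0,0,-0.002,0.193,0,0,-0.002,0.193,0]' 0.7| grep -E '^t|tool_pos|ft'; python3 to.py .457 .347 .006 14.5
```

```text
t: 16.22
tool_pos: [0.4581, 0.3454, 0.0076]
tcp_rot: [-0.0, 0.609, 0.793, -0.001]
ft_force: [0.4, -0.5, 0.2]
pos [0.4581 0.3454 0.0076] yaw 14.9 shift mm [ 1.9 -0.7  1.6] turn 0.4 tool x [-0.258  0.966 -0.001] j [ 0.56  0.28  1.75 -0.    1.11  0.3 ]
```

```bash
python3 -m creep '[0.001,0,0.001,0,0.001,-0.0005,0.001,0,0.001,-0.0005,0.001,0,0.001,-0.0005,0.001,0,0.001,-0.0005,0.001,0,0.001,-0.0005,0.001,0]' 0.2| grep -E 'tool_pos|ft|wid|fing';  python3 -m creep '[0,0,-0.01,0,0,0,-0.03,0,0,0,-0.06,0,0,0,-0.1,0,0,0,-0.14,0,0,0,-0.18,0,0,0,-0.2,0,0,0,-0.2,0]' | grep -E '^t|tool_pos|ft|wid|fing'; python3 to.py .545 -.0235 .2 3.5
```

```text
tool_pos: [0.4591, 0.3486, 0.01]
ft_force: [0.1, -1.7, 7.1]
gripper_width: 0.406
finger_force: 62.0
t: 17.38
tool_pos: [0.46, 0.3496, 0.216]
tcp_rot: [0.002, 0.608, 0.794, 0.006]
ft_force: [0.6, 0.5, -0.8]
gripper_width: 0.403
finger_force: 61.1
pos [0.46   0.3496 0.216 ] yaw 15.1 shift mm [-382.4  -15.    14.5] turn 11.6 tool x [-0.26   0.966  0.004] j [0.56 0.07 1.58 0.   1.48 0.3 ]
```

```bash
python3 to.py .575 -.0215 .2 3.5; python3 -m creep '[-0.389,0.014,0.01,11.5,-0.389,0.014,0.01,11.5,-0.389,0.014,0.01,11.5,-0.389,0.014,0.01,11.5,-0.389,0.014,0.01,11.5,-0.389,0.014,0.01,11.5,-0.389,0.014,0.01,11.5,-0.389,0.014,0.01,11.5]'| grep -E '^t|tool_pos|ft|wid|fing'; python3 to.py .575 -.0215 .2 3.5
```

```text
pos [0.46   0.3496 0.216 ] yaw 15.1 shift mm [-388.3   14.5   14.8] turn 11.6 tool x [-0.26   0.966  0.004] j [0.56 0.07 1.58 0.   1.48 0.3 ]
t: 18.05
tool_pos: [0.5547, 0.0273, 0.1985]
tcp_rot: [-0.0, 0.685, 0.729, -0.0]
ft_force: [1.1, 0.9, -1.8]
gripper_width: 0.408
finger_force: 61.0
pos [0.5547 0.0273 0.1985] yaw 3.6 shift mm [-50.   17.3  -1.6] turn 0.1 tool x [-0.062  0.998  0.   ] j [-0.04  0.03  1.66  0.    1.46 -0.11]
```

```bash
python3 -m creep '[-0.03,0.012,0,0,-0.05,0.017,0,0,-0.05,0.017,0.03,0,-0.05,0.017,0.06,0,-0.05,0.017,0.09,0,-0.05,0.017,0.11,0,-0.05,0.017,0.12,0,-0.05,0.017,0.12,0]'| grep -E '^t|tool_pos|ft|wid|fing'; python3 to.py .575 -.0215 .07 3.5
```

```text
t: 18.72
tool_pos: [0.5724, -0.0193, 0.0754]
tcp_rot: [-0.003, 0.685, 0.729, -0.002]
ft_force: [-0.6, -0.2, -2.1]
gripper_width: 0.405
finger_force: 61.1
pos [ 0.5724 -0.0193  0.0754] yaw 3.5 shift mm [-2.4  2.5  5.4] turn 0.0 tool x [-0.062  0.998  0.001] j [-0.12  0.19  1.71  0.    1.24 -0.18]
```

```bash
{ python3 -m creep '[0,0,0.001,0,0,0,0.0015,0,0,0,0.002,0]';python3 -m creep '[0,0,0.0007,0,0,0,0.0015,0,0,0,0.002,0]'; } | grep -E '^t|tool_pos|ft'
```

```text
t: 18.97
tool_pos: [0.5768, -0.0198, 0.0791]
tcp_rot: [0.001, 0.685, 0.729, 0.001]
ft_force: [0.1, -0.0, -2.2]
t: 19.22
tool_pos: [0.5757, -0.0197, 0.0756]
tcp_rot: [0.0, 0.685, 0.729, 0.0]
ft_force: [0.8, 0.1, -1.3]
```

```bash
{ python3 -m creep '[0,0,0.0007,0,0,0,0.0015,0]'; } | grep -E '^t|tool_pos|ft'
```

```text
t: 19.38
tool_pos: [0.5753, -0.0197, 0.0735]
tcp_rot: [0.0, 0.685, 0.729, 0.0]
ft_force: [-0.6, -0.4, -0.7]
```

```bash
{ python3 -m creep '[0,0,0.0007,0,0,0,0.0015,0]';python3 -m creep '[0,0,0.0007,0,0,0,0.0012,0]'; } | grep -E '^t|tool_pos|ft'
```

```text
t: 19.55
tool_pos: [0.5752, -0.0196, 0.0718]
tcp_rot: [-0.0, 0.685, 0.729, -0.0]
ft_force: [-0.5, 1.0, -1.3]
t: 19.72
tool_pos: [0.5752, -0.0197, 0.0706]
tcp_rot: [-0.0, 0.685, 0.729, -0.0]
ft_force: [-0.3, 0.9, -1.9]
```

```bash
{ python3 -m creep '[0,0,0.001,0,0,0,0.0015,0]';python3 -m creep '[0,0,0.001,0,0,0,0.0015,0]';python3 -m creep '[0,0,0,0]'; } | grep -E '^t|tool_pos|ft'
```

```text
t: 19.88
tool_pos: [0.5753, -0.0197, 0.07]
tcp_rot: [-0.0, 0.685, 0.729, -0.0]
ft_force: [-6.3, 1.0, 10.2]
t: 20.05
tool_pos: [0.5754, -0.0197, 0.0699]
tcp_rot: [0.0, 0.685, 0.729, -0.0]
ft_force: [-12.7, 1.1, 21.6]
t: 20.13
tool_pos: [0.5753, -0.0197, 0.0699]
tcp_rot: [0.0, 0.685, 0.729, -0.0]
ft_force: [-10.9, 0.8, 16.5]
```

Down on the floor at TCP 0.070 as expected. I'll relax, release and lift.

```bash
{ python3 -m creep '[0,0,-0.0015,0,0,0,-0.002,0]';python3 -m creep '[0,0,0,0,0,0,0,0,0,0,0,0,0,0,0,0]' 0.58;python3 -m creep '[0,0,-0.01,0,0,0,-0.03,0,0,0,-0.06,0,0,0,-0.1,0,0,0,-0.13,0,0,0,-0.13,0]'; } | grep -E '^t|tool_pos|ft|wid|fing'; python3 knob.py; python3 - <<'E'
from h import *
im,d,c=snap("wrist"); X=cloud(d,c); np.savez("w3.npz",im=im,X=X); save(im,"w3.png")
k=(X[...,2]>.078)&(X[...,2]<.1)&(X[...,0]>.52)&(X[...,0]<.65)&(X[...,1]>-.08)&(X[...,1]<.04)
print(k.sum(),cv2.minAreaRect(X[k][:,:2].astype(np.float32)*1000),np.percentile(X[k][:,2],[5,50,95]).round(4))
E
```

```text
t: 20.3
tool_pos: [0.5756, -0.0197, 0.0703]
tcp_rot: [0.0, 0.685, 0.729, 0.0]
ft_force: [0.7, -0.1, -1.1]
gripper_width: 0.408
finger_force: 61.0
t: 20.63
tool_pos: [0.5753, -0.0197, 0.0696]
tcp_rot: [-0.0, 0.685, 0.729, -0.0]
ft_force: [-0.0, -0.2, 0.4]
gripper_width: 0.585
finger_force: 0.0
t: 21.13
tool_pos: [0.5794, -0.0202, 0.2093]
tcp_rot: [0.005, 0.685, 0.729, 0.004]
ft_force: [0.2, 0.7, 1.8]
gripper_width: 0.585
finger_force: 0.0
knob top surface 43 [ 0.6728 -0.1905  0.1355]
2280 ((575.71923828125, -17.767086029052734), (36.016021728515625, 65.36410522460938), 2.875614881515503) [0.0858 0.0912 0.0926]
```

View pics/w3.png

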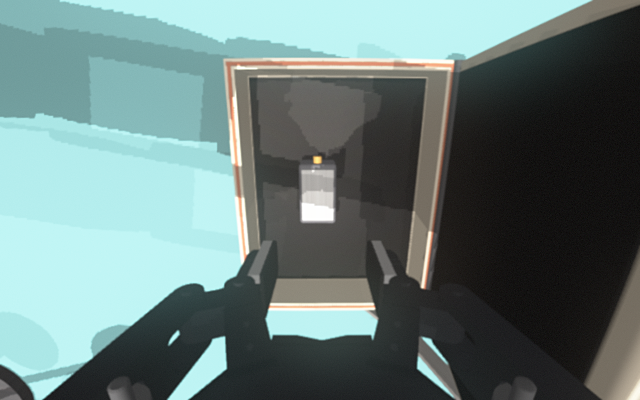

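The module lies flat in the box at (318,193), with its top at 0.091. For the knob, the wrist camera (75 mm out on tool +x) would meet the upright lid, so I'll turn the tool about 173° to put it on the outside, after moving clear.

```bash
python3 to.py .50 -.2 .25 3.5; python3 -m creep '[-0.16,-0.085,-0.04,0,-0.16,-0.085,-0.04,0,-0.175,-0.09,-0.04,0,-0.175,-0.09,-0.04,7,-0.175,-0.09,-0.04,14,-0.175,-0.09,-0.04,21,-0.175,-0.09,-0.04,28,-0.175,-0.09,-0.04,35]' 0.35| grep -E '^t|tool_pos|ft'; python3 to.py .50 -.2 .25 -170
```

```text
pos [ 0.5767 -0.0198  0.2027] yaw 3.5 shift mm [-175.1  -87.5  -47.6] turn 0.0 tool x [-0.062  0.998 -0.001] j [-0.12  0.08  1.6  -0.    1.46 -0.18]
t: 21.9
tool_pos: [0.495, -0.2005, 0.2381]
tcp_rot: [-0.001, 0.874, 0.485, -0.001]
ft_force: [0.5, 1.2, 0.1]
pos [ 0.495  -0.2005  0.2381] yaw -31.9 shift mm [  3.    4.  -11.9] turn 138.1 tool x [ 0.529  0.849 -0.   ] j [-0.48 -0.05  1.66  0.    1.53  0.08]
```

```bash
python3 -m creep '[0,0,0,7,0,0,0,14,0,0,0,21,0,0,0,28,0,0,0,35,0,0,0,42,0,0,0,49,0,0,0,56]' | grep -E '^t|tool_pos';python3 -m creep '[0,0,0,7,0,0,0,14,0,0,0,21,0,0,0,28,0,0,0,35,0,0,0,42,0,0,0,49,0,0,0,56]' | grep -E '^t|tool_pos'; python3 -m creep '[0,0,0,7,0,0,0,14,0,0,0,21,0,0,0,26,0,0,0,26]' | grep -E '^t|tool_pos'; python3 to.py .675 -.198 .235 -170; python3 - <<'E'
from h import *
im,d,c=snap("top");X=cloud(d,c);c3=c;np.savez("topk.npz",im=im,X=X)
im2,d2,c2=snap("scene");X2=cloud(d2,c2)
for im,X in((im,X),(im2,X2)):
    k=(im.max(-1)<75)&(abs(X[...,0]-.675)<.03)&(X[...,1]<-.17)&(X[...,1]>-.235)&(abs(X[...,2]-.13)<.03)
    print(k.sum(),np.median(X[k],0).round(4),np.percentile(X[k],[3,97],axis=0).round(4).tolist())
    k2=(abs(X[...,2]-.25)<.06)&(X[...,0]>.6)&(X[...,0]<.76)&(X[...,1]>-.15)&(X[...,1]<.12); print("lid",k2.sum(),X[k2].mean(0).round(3),X[k2][:,1].min().round(3))
E
```

```text
t: 22.57
tool_pos: [0.4953, -0.1994, 0.2378]
tcp_rot: [-0.001, 1.0, 0.019, -0.001]
t: 23.23
tool_pos: [0.4953, -0.1994, 0.2378]
tcp_rot: [0.0, 0.892, -0.453, -0.002]
t: 23.65
tool_pos: [0.4953, -0.1995, 0.2379]
tcp_rot: [0.0, 0.768, -0.641, -0.002]
pos [ 0.4953 -0.1995  0.2379] yaw -169.7 shift mm [  30.7 -177.     2.4] turn 0.3 tool x [ 0.179 -0.984 -0.002] j [-0.48 -0.05  1.66 -0.    1.53  2.48]
44 [ 0.6724 -0.1948  0.1363] [[0.6682, -0.2238, 0.1294], [0.6768, -0.1713, 0.1413]]
lid 858 [ 0.677 -0.017  0.269] -0.142
35 [ 0.6737 -0.2117  0.1359] [[0.6687, -0.2221, 0.133], [0.6798, -0.1943, 0.1411]]
lid 2869 [ 0.693 -0.     0.258] -0.138
```

```bash
python3 to.py .673 -.199 .235 -170; python3 -m creep '[0.031,-0.175,0,0,0.031,-0.175,0,0,0.031,-0.175,0,0,0.031,-0.175,0,0,0.031,-0.175,0,0,0.031,-0.175,0,0,0.031,-0.175,0,0]' 0.35 | grep -E '^t|tool_pos|ft'; python3 - <<'E'
from h import *
im,d,c=snap("wrist");X=cloud(d,c);np.savez("w4.npz",im=im,X=X);save(im,"w4.png")
k=(im.max(-1)<75)&(abs(X[...,0]-.673)<.02)&(X[...,1]<-.165)&(X[...,1]>-.24)&(abs(X[...,2]-.13)<.025)
print(k.sum(),np.median(X[k],0).round(4),np.percentile(X[k],[3,97],axis=0).round(4).tolist())
E
python3 to.py .673 -.199 .1115 -170
```

```text
pos [ 0.4956 -0.1995  0.2384] yaw -169.3 shift mm [  32.5 -174.4    3. ] turn 0.7 tool x [ 0.186 -0.983 -0.001] j [-0.48 -0.05  1.66 -0.    1.53  2.48]
t: 24.33
tool_pos: [0.6737, -0.198, 0.2379]
tcp_rot: [0.001, 0.77, -0.638, -0.001]
ft_force: [0.2, -0.3, 0.2]
829 [ 0.6722 -0.1983  0.1354] [[0.6658, -0.2265, 0.1315], [0.6782, -0.1672, 0.1389]]
pos [ 0.6733 -0.1983  0.239 ] yaw -169.4 shift mm [  0.7   0.2 127.5] turn 0.6 tool x [ 0.185 -0.983 -0.001] j [-0.36  0.41  1.15 -0.    1.59  2.6 ]
```

View pics/w4.png

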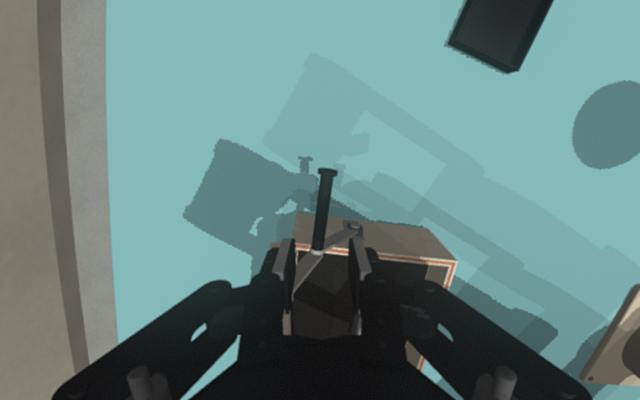

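The wrist view shows the knob bar from (326,172) to (318,250), midway between the fingers, and the camera is on the outer side. Going down on it.

```bash
python3 -m creep '[0.001,0.001,0.03,0,0.001,0.001,0.06,0,0.001,0.001,0.085,0,0.001,0.001,0.105,0,0.001,0.001,0.118,0,0.001,0.001,0.1265,0,0.001,0.001,0.1265,0,0.001,0.001,0.1265,0]' | grep -E '^t|tool_pos|ft'; python3 -m creep '[0.001,0,0,0,0.001,0,0,0,0.001,0,0,0,0.001,0,0,0]' 0.17 | grep -E '^t|tool_pos|ft|wid|fing'; python3 to.py .672 -.199 .1115 -170
```

```text
t: 25.05
tool_pos: [0.6732, -0.1998, 0.1145]
tcp_rot: [-0.0, 0.769, -0.639, 0.001]
ft_force: [0.4, 0.6, -0.2]
t: 25.38
tool_pos: [0.6736, -0.201, 0.1147]
tcp_rot: [0.0, 0.769, -0.639, 0.001]
ft_force: [-4.8, -1.4, 3.6]
gripper_width: 0.173
finger_force: 2.5
pos [ 0.6736 -0.201   0.1147] yaw -169.5 shift mm [-2.3  1.2  3.2] turn 0.5 tool x [ 0.183 -0.983  0.001] j [-0.36  0.48  1.29 -0.    1.38  2.6 ]
```

```bash
python3 -m creep '[0,0.003,-0.001,0,-0.001,0.006,-0.0025,0,-0.001,0.009,-0.004,0,-0.0015,0.012,-0.005,0,-0.0015,0.012,-0.005,0]' | grep -E '^t|tool_pos|ft|wid|fing'; python3 knob.py
```

```text
t: 25.8
tool_pos: [0.6615, -0.2013, 0.1193]
tcp_rot: [-0.0, 0.769, -0.639, 0.001]
ft_force: [2.9, 0.5, 2.2]
gripper_width: 0.172
finger_force: 1.4
knob top surface 195 [ 0.6316 -0.1969  0.2179]
```

```bash
python3 -m creep '[-0.0005,0.004,-0.0018,0,-0.001,0.008,-0.0033,0,-0.0015,0.012,-0.0047,0,-0.002,0.016,-0.006,0,-0.002,0.016,-0.006,0]' | grep -E '^t|tool_pos|ft|wid|fing'; python3 -m creep '[-0.0005,0.004,-0.001,0,-0.001,0.008,-0.0017,0,-0.0015,0.012,-0.002,0,-0.0015,0.012,-0.002,0]' | grep -E '^t|tool_pos|ft|wid|fing';
```

```text
t: 26.27
tool_pos: [0.6439, -0.2022, 0.124]
tcp_rot: [0.0, 0.769, -0.639, -0.001]
ft_force: [0.7, -0.3, 0.7]
gripper_width: 0.172
finger_force: 0.3
t: 26.6
tool_pos: [0.632, -0.203, 0.1259]
tcp_rot: [0.0, 0.769, -0.639, -0.001]
ft_force: [-0.3, 0.3, 0.1]
gripper_width: 0.172
finger_force: 0.2
```

```bash
python3 -m creep '[-0.0005,0.005,0,0,-0.001,0.010,0.0005,0,-0.002,0.015,0.001,0,-0.0025,0.020,0.002,0,-0.003,0.025,0.0033,0,-0.004,0.030,0.0047,0,-0.004,0.030,0.0047,0]' | grep -E '^t|tool_pos|ft|wid|fing'; python3 -m creep '[0,0,0,0,0,0,0,0,0,0,0,0,0,0,0,0]' 0| grep -E '^t|tool_pos|ft|wid|fing'
```

```text
t: 27.18
tool_pos: [0.6011, -0.2046, 0.1206]
tcp_rot: [0.001, 0.769, -0.639, -0.001]
ft_force: [-3.2, -1.0, -1.1]
gripper_width: 0.167
finger_force: 1.3
t: 27.52
tool_pos: [0.6027, -0.205, 0.1211]
tcp_rot: [0.0, 0.769, -0.639, -0.0]
ft_force: [-0.9, -5.5, -5.2]
gripper_width: 0.12
finger_force: 57.2
```

```bash
python3 -m creep '[-0.0004,0.0032,0.0013,0,-0.0008,0.0063,0.0027,0,-0.0012,0.0095,0.0042,0,-0.0016,0.0125,0.0059,0,-0.002,0.0155,0.0078,0,-0.0023,0.0183,0.0097,0,-0.0027,0.021,0.0118,0,-0.003,0.0238,0.0139,0]' | grep -E '^t|tool_pos|ft|wid|fing'; python3 -m creep '[-0.0003,0.0026,0.0023,0,-0.0007,0.0051,0.0047,0,-0.001,0.0074,0.0072,0,-0.0013,0.0098,0.0099,0,-0.0013,0.0098,0.0099,0]' | grep -E '^t|tool_pos|ft|wid|fing'
```

```text
t: 28.18
tool_pos: [0.5788, -0.2061, 0.1082]
tcp_rot: [0.0, 0.769, -0.639, 0.0]
ft_force: [-2.8, -4.9, 1.6]
gripper_width: 0.128
finger_force: 61.8
t: 28.6
tool_pos: [0.5679, -0.2071, 0.0973]
tcp_rot: [0.001, 0.769, -0.639, -0.0]
ft_force: [-1.7, -8.7, 1.2]
gripper_width: 0.121
finger_force: 62.6
```

```bash
python3 -m creep '[-0.0003,0.0021,0.0027,0,-0.0005,0.0042,0.0055,0,-0.0008,0.0061,0.0084,0,-0.001,0.0079,0.0114,0,-0.0012,0.0095,0.0145,0,-0.0014,0.0111,0.0176,0,-0.0016,0.0125,0.0208,0,-0.0018,0.0138,0.024,0]' | grep -E '^t|tool_pos|ft|wid|fing'; python3 -m creep '[-0.0001,0.001,0.0033,0,-0.0003,0.0021,0.0067,0,-0.0004,0.0029,0.010,0,-0.0005,0.0036,0.0135,0,-0.0005,0.0036,0.0135,0]' | grep -E '^t|tool_pos|ft|wid|fing'; python3 - <<'E'
from h import *
im,d,c=snap("scene");X=cloud(d,c);save(cv2.resize(im[100:260,190:370],(675,600)),"s5.png")
k=np.zeros((400,640),bool);k[150:260,230:360]=1
k&=(im.min(-1)>90)&(X[...,0]>.49)&(X[...,0]<.72)&(abs(X[...,1]+.02)<.11)&(X[...,2]>.11)
A=np.c_[X[k][:,:2],np.ones(k.sum())];print(k.sum(),np.linalg.lstsq(A,X[k][:,2],rcond=None)[0].round(3))
E
```

```text
t: 29.27
tool_pos: [0.5537, -0.2079, 0.0731]
tcp_rot: [0.001, 0.769, -0.639, -0.001]
ft_force: [-3.9, -7.9, -0.8]
gripper_width: 0.121
finger_force: 65.9
t: 29.68
tool_pos: [0.5494, -0.2081, 0.0588]
tcp_rot: [0.001, 0.769, -0.639, -0.001]
ft_force: [-4.5, -10.4, -2.5]
gripper_width: 0.121
finger_force: 67.2
5128 [-0.216 -0.014  0.28 ]
```

View pics/s5.png

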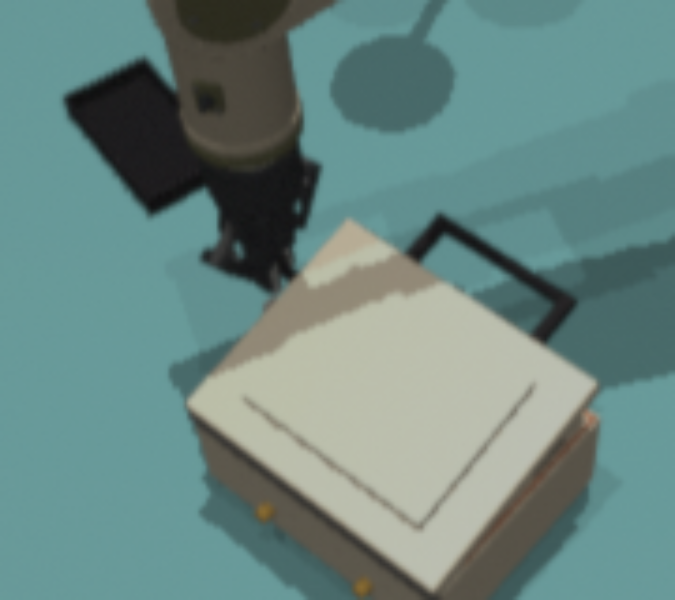

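The picture shows the lid about 0.21 rad open, carried by the fingers on the knob. I'll ease it down the rest of the way.

```bash
python3 -m creep '[0,0.0004,0.003,0,-0.0001,0.0008,0.006,0,-0.0001,0.001,0.009,0,-0.0001,0.001,0.012,0,-0.0001,0.001,0.0145,0,-0.0001,0.001,0.0145,0]' | grep -E '^t|tool_pos|ft|wid|fing'; cat > lid.py <<'E'
from h import *
im,d,c=snap("scene");X=cloud(d,c)
k=np.zeros((400,640),bool);k[150:260,230:360]=1
k&=(im.min(-1)>90)&(X[...,0]>.49)&(X[...,0]<.72)&(abs(X[...,1]+.02)<.11)&(X[...,2]>.11)
A=np.c_[X[k][:,:2],np.ones(k.sum())];print(k.sum(),np.linalg.lstsq(A,X[k][:,2],rcond=None)[0].round(3))
E
python3 lid.py
```

```text
t: 30.23
tool_pos: [0.5475, -0.2081, 0.0436]
tcp_rot: [0.002, 0.769, -0.639, -0.002]
ft_force: [-6.0, -11.0, -5.1]
gripper_width: 0.122
finger_force: 69.1
4868 [-0.09  -0.007  0.192]
```

```bash
cat > okz.py <<'E'
import sys; from workcell import env
f=env.sense()["ft_force"]
if f[2]>float(sys.argv[1]): print("STOP",f); sys.exit(1)
E
{ python3 -m creep '[0,0,0.0015,0,0,0,0.003,0,0,0,0.004,0]' && python3 okz.py 3 && python3 -m creep '[0,-0.0001,0.001,0,0,-0.0001,0.002,0]' && python3 okz.py 3 && python3 -m creep '[0,-0.0001,0.001,0,0,-0.0001,0.002,0]' && python3 okz.py 3 && python3 -m creep '[0,-0.0002,0.001,0,0,-0.0002,0.002,0]' && python3 okz.py 3 && python3 -m creep '[0,-0.0002,0.001,0,0,-0.0002,0.002,0]'; } | grep -E 'tool_pos|ft|STOP'; python3 lid.py
```

```text
tool_pos: [0.5477, -0.2083, 0.0401]
ft_force: [-9.0, -11.8, -2.5]
tool_pos: [0.5478, -0.2084, 0.0383]
ft_force: [-9.4, -11.7, -1.7]
tool_pos: [0.548, -0.2085, 0.0365]
ft_force: [-9.2, -11.9, -1.3]
tool_pos: [0.548, -0.2085, 0.0345]
ft_force: [-10.6, -11.8, -6.3]
tool_pos: [0.5481, -0.2083, 0.0322]
ft_force: [-10.8, -10.7, 3.5]
4671 [-0.005 -0.002  0.133]
```

```bash
{ python3 -m creep '[0,0,0.001,0,0,0,0.001,0]'; python3 -m creep '[0,0,0,0,0,0,0,0,0,0,0,0,0,0,0,0]' 0.35; } | grep -E 'tool_pos|ft|wid|fing'; python3 lid.py; python3 - <<'E'
from h import *
t=np.load("scene.npz");im,X=t["im"],t["X"]
k=np.zeros((400,640),bool);k[150:260,230:360]=1
k&=(im.min(-1)>90)&(X[...,0]>.49)&(X[...,0]<.72)&(abs(X[...,1]+.02)<.11)&(X[...,2]>.11)
A=np.c_[X[k][:,:2],np.ones(k.sum())];print("base",k.sum(),np.linalg.lstsq(A,X[k][:,2],rcond=None)[0].round(3))
E
```

```text
tool_pos: [0.5484, -0.2085, 0.0321]
ft_force: [-11.1, -10.0, 4.4]
gripper_width: 0.118
finger_force: 69.1
tool_pos: [0.5513, -0.2067, 0.0328]
ft_force: [0.7, 0.4, -0.4]
gripper_width: 0.349
finger_force: 0.0
4669 [-0.004 -0.001  0.133]
base 4671 [-0.005 -0.001  0.133]
```

The lid's slope matches the shut baseline and the knob is free. I'll retreat straight up.

```bash
python3 -m creep '[0,0,-0.015,0,0,0,-0.045,0,0,0,-0.085,0,0,0,-0.125,0,0,0,-0.16,0,0,0,-0.18,0,0,0,-0.18,0,0,0,-0.18,0]' | grep -E '^t|tool_pos|ft'; python3 lid.py; python3 -c "
from workcell import env
print(env.sign_off())"
```

```text
t: 32.47
tool_pos: [0.5523, -0.2075, 0.2149]
tcp_rot: [-0.001, 0.769, -0.639, 0.002]
ft_force: [0.1, 0.4, -0.2]
4658 [-0.004 -0.001  0.133]
the job is handed in; nothing more can be done
None
```

The module is flat inside the box, the lid is fully shut and the knob let go; I handed the job in at about 32.5 s, and sign-off returned no verdict.

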